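# Reset the wash table interlock with its key

## Robot

A 6-joint arm with a two-finger parallel gripper is mounted at the origin on the work surface. World frame = base frame: x ahead of the robot, y to its left, z up, the work surface at z = 0. Lengths are in m, angles in rad, forces in N, time in s.
With the tool pointing down it reaches from about 0.3 to 0.875 m from the base axis. Payload 6.4 kg.
Tool frame: the origin (TCP) lies at the very end of the fingers, on their centre line; the grasp point (between the pads) lies 19 mm behind it; x points along the fingers, z is the direction in which the jaws open and shut, and the axes are right-handed (so a half turn about x gives the same grasp; the last joint's range is limited). The gripper opens to 88 mm and grips with 3 to 60 N. Pads are 18 mm wide; open, the fingers measure 123 mm over their backs; the gripper's body (75 mm by 187 mm) begins 45 mm behind the grasp point.
Start: joints at [-1.502, 0.181, 1.607, -0, 1.354, -0.206], TCP at [0.156, -0.553, 0.239] pointing down, gripper open.
Joint ranges: [-2.99, 2.99], [-0.89, 2.07], [0.3, 2.58], [-1.14, 4.28], [0, 2.63], [-3.12, 3.12]. Speed limits (rad/s): [2.57, 2.57, 3.01, 3.14, 3.14, 3.14].

## Interface

Orientations are given as a unit quaternion [x, y, z, w].
In Python, from plant import arm, camera, camera_params, look_for, place_of gives the robot as it stands. The module is installed in compiled form; this text tells all that it offers.
- The arm moves only by the tool carry_out, never from a script. Its argument "moves" is a list of rows, each a list of 6 numbers: the shift along the tool's x, y, z in units of 25 mm (1.0 is 25 mm), then the turn, a rotation vector about the tool's x, y, z in units of 6 degrees (1.0 is 6 degrees). A call has 1 to 8 rows; each row shifts and turns the commanded pose from where the row before left it, along the tool's axes as they then stand; what a row does not reach is not made up. A row lasts 1/10 s, in which the tool goes at most 50 mm and 8.59 degrees, less where a joint would pass 70% of its speed; a pose out of reach is approached as far as the arm can. A call is refused whole if a number of a shift passes 1 or a number of a turn 1, either way. A call with a gripper value outside its range is refused whole. "grip" is the finger opening in mm, from 0 to 88.1, set as the call begins (left out, the last holds). The fingers move at their own pace and stop on an object; "newtons" is the grip in N (left out, the last holds). Time passes only in rows, so rows that do not move let the fingers close. It gives the time, the measured TCP pose, the force and the opening at its end, in the units of the state.
- arm.get_obs(): the state, without advancing time (a new reading comes with each control period).
- camera(name): name is "scene" or "top"; returns the picture (400x640x3 uint8, red, green, blue); there is no depth.
- camera_params(name): a dict with "K" (3x3 intrinsics, pixels), "world_to_cam" (4x4, takes a point from world to camera coordinates). Camera axes: x right, y up, looking along -z (the intrinsics and any distortion apply to the point x, -y, -z); pixel columns grow to the right and rows downward; lengths in m; the calibration is good to about 2 mm. A picture is of the moment at which its call begins. camera_params takes no time and is no camera call.
- arm.job_done(): hands the job in, once; it reports no verdict.
Trained networks look in the newest picture that a camera, given by its name, has taken for a name from the list of things; names that differ only in an ending like _2 or _b are one class to them, and where a whole thing is asked for, a point or a joint stands for the part that bears it (a point fixed in the world has none). Each returns a list of dicts, best first, with "conf" (0 to 1); they miss things now and then, are a little off and sometimes report something else, mostly with a low value. They report only what shows in the picture. A call takes as long as a camera call. They do not tell look-alikes from the thing itself.
- look_for(camera, target): "rect" ([left, top, width, height] in pixels, round what is visible of it).
- place_of(camera, target): "location" ([column, row] in pixels: a listed point, or the origin of a listed thing).
The state is a dict: "clock": time; "joints": joint angles; "qd": joint speeds; "tau": joint torques, N m; "eef_pos": TCP position; "tcp_rot": TCP orientation; "ft_force": force on the tool from outside, world axes, zero at the start; "ft_torque": the same for the moment, N m; "gripper_width": finger opening in m.
Only numpy, scipy, OpenCV 4.12 (cv2) and the standard library are available. Lean on these libraries where they do the work, as an engineer would, in place of code of your own. Each camera call takes 0.05 s, during which the arm holds its last target.

## Task

Reset the wash table's interlock: take the blue key from its white holder, push it fully home into the keyhole on the grey box, turn it clockwise all the way to its stop and then all the way back home. Withdraw the key, stand it fully seated in its holder again and let go of it. Never force the key in the lock, and leave the other things on the table where they are.

Things in the scene. Friction and masses are not known exactly. Their poses are not given: they have to be found in the camera images.
- key: Key, upright, blade down. Origin: centre of the blade's lower tip; z up to the handle. Blade: steel, 18 mm along x, 5 mm along y, z 0 to 10 mm, square edges. Round neck 5 mm thick up to z 17.5, then a collar 22 mm across, z 17.5 to 22: its underside is the seating face. 60 g. A half turn about z makes no difference to lock or holder.
- key_handle (a point): Centre of the key's blue plastic handle, 41 mm above the tip. The handle is 32 mm along the key's x, 12 mm along its y (grip it across this) and 38 mm tall (22 to 60 mm above the tip). Axes as the key's.
- keyhole (a point): Centre of the keyhole in the top face of the steel plate (36 x 36 x 5 mm) on the grey box, 70 mm above the table. The slot runs along x: 19 x 6 mm, chamfered 0.5 mm. Fully home, the key's collar rests on this face, its tip 17.5 mm below, the blade under the plate in the rotor; only then can it turn. The blade comes out only when lined up with the slot to about 0.05 rad.
- barrel (a joint): Lock rotor under the plate, with yellow ring and black pointer; rad, clockwise from above positive. 0 = home, a hard stop, pointer at the white mark (+x of the keyhole); 1.30 = hard stop, pointer at the red mark. Friction about 0.04 N m, no spring: it stays where left. Its slot is slightly wider than the keyhole: the key has some play in it and must turn a little further than the rotor, both ways.
- lockbox: Grey interlock box, 130 x 110 mm (x, y), 65 mm high, fixed to the table. Origin: centre of its underside; z up; the keyhole is over the origin and the slot runs along x.
- holder_slot (a point): Centre of the slot in the top face of the white key holder, a block 70 x 60 x 40 mm (x, y, z) fixed to the table on a thin steel foot; 40 mm above the table. z up; the slot runs along x: 22 x 9 mm, through the block. The key starts here, its collar resting on this face (tip 17.5 mm below it).
- tub: White open tub, 130 x 100 x 55 mm, origin at the centre of its underside; leave it alone.
- brush: Wash brush with blue handle and flat grey head, about 200 mm long, lying on the table; leave it alone.
- nozzle: Black and green spray nozzle standing upright, 53 mm in diameter, 97 mm tall; origin at the centre of its underside; leave it alone.
Things that resemble listed ones, but are neither listed nor needed, are in the scene too. Leave any purple look-alike of the lockbox alone.

How it is judged:
On the way, in this order (a step that is already met when the one before it is completed fails the run):
1. the key is fully home in the keyhole, the rotor not yet turned (z of key in the frame of keyhole below -0.0158 m and horizontal distance between key and keyhole below 0.004 m and value of joint barrel below 0.1 rad), for 0.2 s.
2. with the key home in it the rotor is turned to its stop (value of joint barrel above 1.285 rad and z of key in the frame of keyhole below -0.014 m and horizontal distance between key and keyhole below 0.004 m), for 0.2 s.
3. with the key still in it the rotor is turned back home (value of joint barrel below 0.02 rad and z of key in the frame of keyhole below -0.014 m and horizontal distance between key and keyhole below 0.004 m), for 0.2 s.
4. the key is withdrawn clear of the keyhole, the rotor staying home (z of key in the frame of keyhole above 0.005 m and value of joint barrel below 0.06 rad), for 0.1 s.
At the end, for the whole second after the job is handed in: The key stands released and at rest in its holder, upright within 0.15 rad, its collar within 2.5 mm of the holder's top face and its axis within 6 mm of the slot's centre; the rotor is within 0.06 rad of home (horizontal distance between key and holder_slot below 0.006 m and z of key in the frame of holder_slot below -0.015 m and angle between key's own z axis and vertical below 0.15 rad and linear speed of key below 0.02 m/s and value of joint barrel below 0.06 rad and contact force between key and the fingers below 0.05 N); the robot touches nothing.
It fails at once if the key is forced: more than 40 N between key and lock (contact force between key and lockbox above 40 N).
It fails at once if the tub, brush or nozzle is moved by more than 20 mm (distance of any of tub, brush, nozzle from where it was at the start of the episode above 0.02 m).
It also fails if it takes over 72 s, if anything falls off the work surface, if the arm or the gripper's body presses on something with over 40 N, if the wrist force passes 120 N, or if a joint passes its speed limit or range.

## Working session

There is one attempt and no reset: what is moved stays moved. The work goes in short steps, Python scripts to look and compute and a tool call to move; the robot and the scene stay as the last step left them, time stands still between calls to the robot, and variables do not carry over. Pictures are saved under pics/ and viewed, and the job is handed in when it is done.

Besides the shell and the picture viewer there is one more tool, called after "Call:" in YAML: its name, and indented under it one key for each argument. carry_out: Moves the arm, as the interface text tells. Its arguments: {"type":"object","properties":{"moves":{"type":"array","items":{"type":"array","items":{"type":"number"}}},"grip":{"type":"number"},"newtons":{"type":"number"}},"required":["moves"]}

```bash
mkdir -p pics; cat > h.py <<'E'
import numpy as np, cv2
from plant import arm, camera, camera_params, look_for, place_of
def save(n,im): cv2.imwrite(f'pics/{n}.png',cv2.cvtColor(im,cv2.COLOR_RGB2BGR))
def ray(cam,uv):
    p=camera_params(cam);K=np.array(p["K"]);T=np.array(p["world_to_cam"])
    d=np.linalg.inv(K)@np.array([uv[0],uv[1],1.]); d=np.array([d[0],-d[1],-d[2]])
    R=T[:3,:3]; return -R.T@T[:3,3], R.T@d
def at_z(cam,uv,z):
    o,d=ray(cam,uv); return o+d*(z-o[2])/d[2]
def proj(cam,P):
    p=camera_params(cam);K=np.array(p["K"]);T=np.array(p["world_to_cam"])
    c=T[:3,:3]@np.array(P)+T[:3,3]; q=K@np.array([c[0],-c[1],-c[2]]); return q[:2]/q[2]
E
python3 - <<'E'
from h import *
for c in("scene","top"):
    im=camera(c); save(c+'0',im); p=camera_params(c); print({k:np.round(v,3).tolist() if not isinstance(v,str) else v for k,v in p.items()})
    for t,z in(("key",None),("key_handle",None),("keyhole",.07),("holder_slot",.04),("lockbox",0),("nozzle",0)):
        for d in place_of(c,t)[:4]: print(c,t,np.round(d["location"],1),round(d["conf"],2), np.round(at_z(c,d["location"],z),4) if z is not None else '')
o=arm.get_obs();print(o)
E
```

```text
{'K': [[398.487, 0.0, 314.764], [0.0, 398.487, 200.04], [0.0, 0.0, 1.0]], 'world_to_cam': [[0.846, 0.532, -0.023, -0.448], [-0.315, 0.534, 0.785, 0.103], [0.43, -0.657, 0.619, -1.308], [0.0, 0.0, 0.0, 1.0]]}
scene key [286.9 250.5] 0.59 
scene key_handle [286.7 233.9] 0.66 
scene keyhole [374.9 144.9] 0.92 [0.537  0.3478 0.07  ]
scene keyhole [354.7 170.2] 0.89 [0.5483 0.1891 0.07  ]
scene keyhole [289.9 155.6] 0.84 [0.3398 0.1602 0.07  ]
scene keyhole [428.3 175.5] 0.63 [0.7394 0.2696 0.07  ]
scene holder_slot [284.6 245.2] 0.76 [ 0.5329 -0.1414  0.04  ]
scene lockbox [376.3 156.7] 0.97 [0.5274 0.3904 0.    ]
scene lockbox [292.1 175.3] 0.77 [0.345  0.1574 0.    ]
scene lockbox [425.  196.4] 0.74 [0.7424 0.2645 0.    ]
scene lockbox [354.2 189.3] 0.7 [0.5487 0.191  0.    ]
scene nozzle [269.6 357.1] 0.63 [ 0.6613 -0.376   0.    ]
{'K': [[489.143, 0.0, 317.365], [0.0, 489.143, 191.315], [0.0, 0.0, 1.0]], 'world_to_cam': [[-0.027, -1.0, -0.0, 0.039], [0.997, -0.027, 0.073, -0.567], [-0.073, 0.002, 0.997, -1.202], [0.0, 0.0, 0.0, 1.0]]}
top key [379.8 201.9] 0.41 
top key_handle [385.2
[... 550 characters left out ...]
e [472.8 152.9] 0.73 [ 0.6567 -0.376   0.    ]
{'clock': 0.7, 'joints': array([-1.50231533e+00,  1.80747455e-01,  1.60699429e+00, -1.76929344e-05,
        1.35381491e+00, -2.06296528e-01]), 'qd': array([ 0.00199612, -0.0008815 ,  0.00081105,  0.00113978, -0.00091636,
       -0.00106102]), 'tau': array([ 1.97496233e-04, -4.33712626e+01, -3.42110538e+01,  7.02902488e-02,
        3.07663274e-02, -2.55503488e-05]), 'eef_pos': array([ 0.1560309 , -0.55344079,  0.23874679]), 'tcp_rot': array([ 0.42679534,  0.56376404, -0.42682256,  0.56377154]), 'ft_force': array([-0.87788903,  0.60843172, -0.66734627]), 'ft_torque': array([0.00192804, 0.02878414, 0.00769873]), 'gripper_width': 0.0882225664247366}
```

View pics/scene0.png

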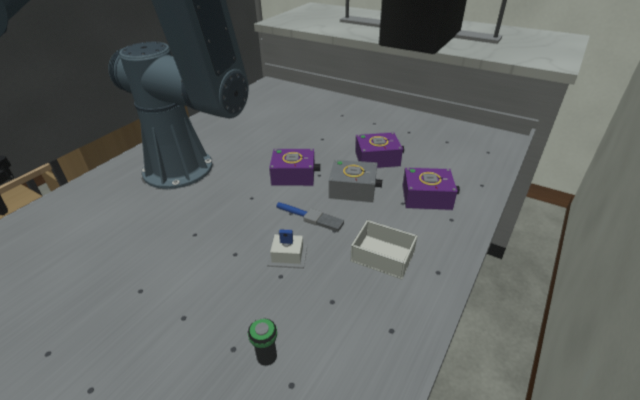

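View pics/top0.png

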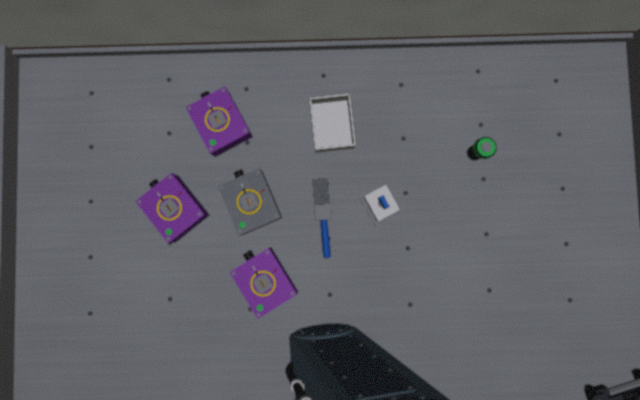

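```bash
python3 - <<'E'
import cv2,numpy as np
a=cv2.imread('pics/top0.png'); s=cv2.imread('pics/scene0.png')
c=cv2.resize(a[70:300,140:300],None,fx=3.2,fy=2.6,interpolation=cv2.INTER_CUBIC) if 0 else cv2.resize(a[90:300,150:420],None,fx=2.9,fy=2.8,interpolation=cv2.INTER_CUBIC)
cv2.imwrite('pics/top_crop.png',c)
cv2.imwrite('pics/scene_crop.png',cv2.resize(s[110:300,230:470],None,fx=3.1,fy=3.1,interpolation=cv2.INTER_CUBIC))
E
```

```text
(no output)
```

View pics/top_crop.png

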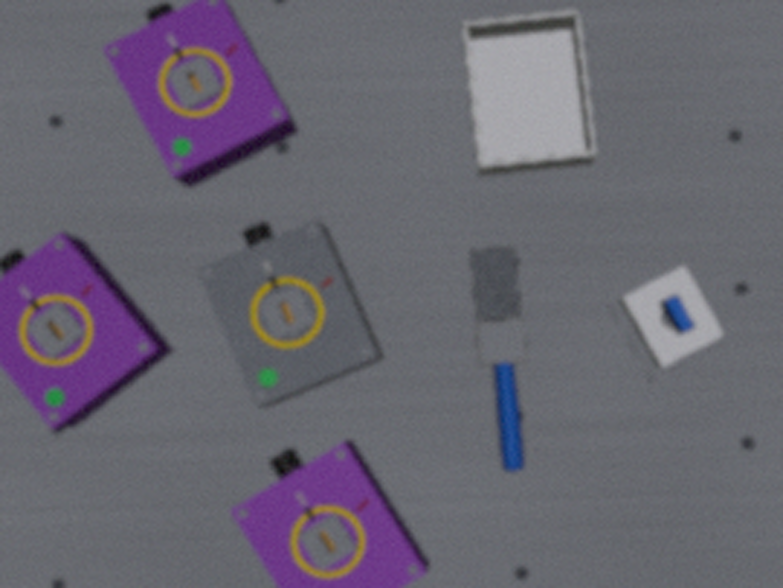

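View pics/scene_crop.png

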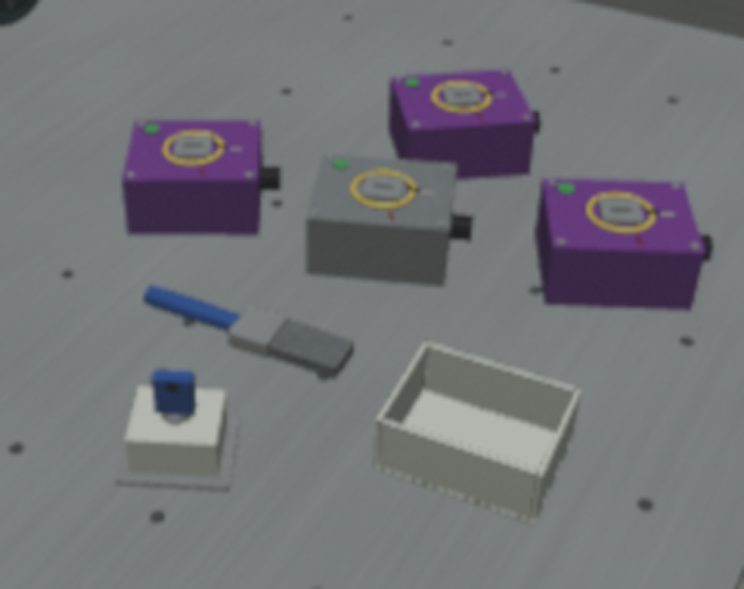

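The grey box is at top (249,201), scene (354,170). The purple look-alikes are at top (265,282), (169,207) and (217,117). The key stands in the white holder at top (384,202), scene (287,237); the brush handle at top (325,238) is also blue but it isn't the key. I'll measure the grey box and the holder precisely.

```bash
python3 - <<'E'
from h import *
for c in("scene","top"):
    im=np.mean([camera(c).astype(float) for _ in range(8)],0); np.save(c+'avg.npy',im)
    u=np.clip(im,0,255).astype(np.uint8)
    if c=='top':
        A=u[160:242,210:290]; B=u[175:230,355:415]
    else:
        A=u[150:210,320:390]; B=u[220:275,255:320]
    save(c+'A',cv2.resize(A,None,fx=7,fy=7,interpolation=cv2.INTER_CUBIC)); save(c+'B',cv2.resize(B,None,fx=9,fy=9,interpolation=cv2.INTER_CUBIC))
E
```

```text
(no output)
```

View pics/topA.png

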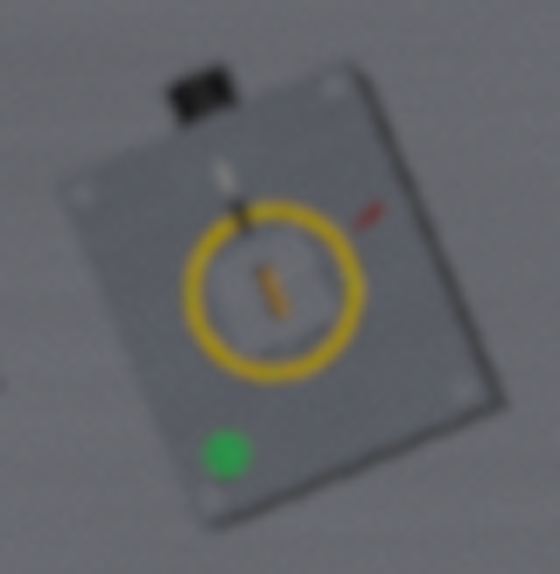

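View pics/topB.png

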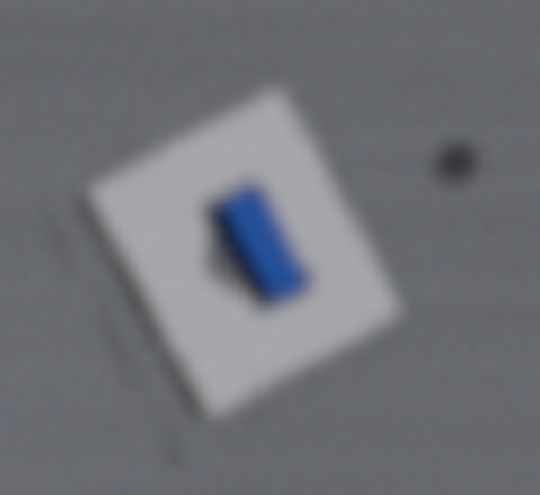

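View pics/sceneA.png

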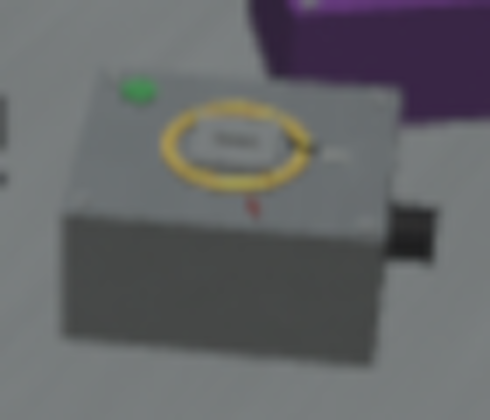

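View pics/sceneB.png

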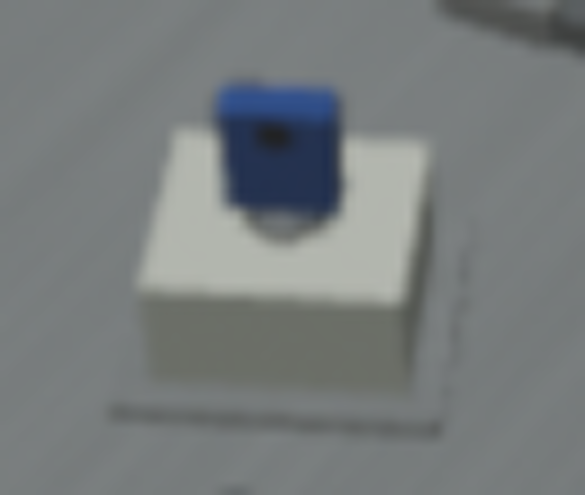

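```bash
cat > fit.py <<'E'
from h import *
from scipy.optimize import minimize
from scipy.ndimage import map_coordinates
def grad(im):
    g=cv2.GaussianBlur(im,(0,0),0.8)
    s=0
    for k in range(3):
        s=s+cv2.Sobel(g[...,k],cv2.CV_64F,1,0)**2+cv2.Sobel(g[...,k],cv2.CV_64F,0,1)**2
    return np.sqrt(s)
def projn(cam,P):
    p=camera_params(cam);K=np.array(p["K"]);T=np.array(p["world_to_cam"])
    c=P@T[:3,:3].T+T[:3,3]; q=np.c_[c[:,0],-c[:,1],-c[:,2]]@K.T; return q[:,:2]/q[:,2:]
def rect(L,W,n=40):
    t=np.linspace(-.5,.5,n)
    return np.r_[np.c_[t*L,0*t+W/2],np.c_[t*L,0*t-W/2],np.c_[0*t+L/2,t*W],np.c_[0*t-L/2,t*W]]
def fit(cam,G,R,z,x0):
    def f(v):
        c,s=np.cos(v[2]),np.sin(v[2])
        P=np.c_[v[0]+c*R[:,0]-s*R[:,1],v[1]+s*R[:,0]+c*R[:,1],np.full(len(R),z)]
        q=projn(cam,P); g=map_coordinates(G,[q[:,1],q[:,0]],order=1); return -np.mean(np.minimum(g,np.percentile(g,80)))
    best=None
    for dx in(-.006,0,.006):
        for dy in(-.006,0,.006):
            for da in(-.06,0,.06):
                r=minimize(f,np.array(x0)+[dx,dy,da],method='Nelder-Mead',options=dict(initial_simplex=np.array(x0)+[dx,dy,da]+np.array([[0,0,0],[.004,0,0],[0,.004,0],[0,0,.04]]),xatol=1e-5,fatol=1e-4))
                if best is None or r.fun<best.fun: best=r
    return best
if __name__=='__main__':
    th=np.linspace(0,2*np.pi,100)
    for cam in("scene","top"):
        im=np.load(cam+'avg.npy');G=grad(im)
        for n,R,z,x0 in(("box",rect(.13,.11),.065,(.55,.19,.40)),("holder",rect(.07,.06),.04,(.534,-.141,.5)),("handle",rect(.032,.012),.0825,(.534,-.141,.5))):
            r=fit(cam,G,R,z,x0); print(cam,n,r.x.round(4),round(r.fun,1))
        hsv=cv2.cvtColor(im.astype(np.uint8),cv2.COLOR_RGB2HSV)
        m=((hsv[...,0]>18)&(hsv[...,0]<36)&(hsv[...,1]>110)).astype(np.uint8)
        c0=projn(cam,np.array([[.55,.19,.066]]))[0]
        yy,xx=np.nonzero(m); k=np.hypot(xx-c0[0],yy-c0[1])<24; k&=np.hypot(xx-c0[0],yy-c0[1])>(8 if cam=='top' else 0)
        e=cv2.fitEllipse(np.c_[xx[k],yy[k]].astype(np.float32)); print(cam,'ring',e,k.sum())
        for z in(.065,.067,.07): print(at_z(cam,e[0],z).round(4))
    # parallax sensitivity
E
python3 fit.py
```

```text
Traceback (most recent call last):
  File "fit.py", line 33, in <module>
    r=fit(cam,G,R,z,x0); print(cam,n,r.x.round(4),round(r.fun,1))
  File "fit.py", line 25, in fit
    r=minimize(f,np.array(x0)+[dx,dy,da],method='Nelder-Mead',options=dict(initial_simplex=np.array(x0)+[dx,dy,da]+np.array([[0,0,0],[.004,0,0],[0,.004,0],[0,0,.04]]),xatol=1e-5,fatol=1e-4))
  File "fit.py", line 20, in f
    q=projn(cam,P); g=map_coordinates(G,[q[:,1],q[:,0]],order=1); return -np.mean(np.minimum(g,np.percentile(g,80)))
  File "fit.py", line 11, in projn
    p=camera_params(cam);K=np.array(p["K"]);T=np.array(p["world_to_cam"])
ValueError: time passes only in moves, steps and waits
```

```bash
sed -i 's/^def save/_c=camera_params\nCP={c:_c(c) for c in ("scene","top")}\ndef camera_params(c): return CP[c]\ndef save/' h.py; python3 fit.py
```

```text
scene box [0.5446 0.1903 0.3982] -127.8
scene holder [ 0.5327 -0.1343  0.4674] -251.5
scene handle [ 0.5536 -0.1596  0.5971] -361.7
scene ring ((353.36285400390625, 170.5553741455078), (11.136971473693848, 18.97700309753418), 91.4655990600586) 39
[0.5426 0.1922 0.065 ]
[0.5439 0.1895 0.067 ]
[0.5458 0.1856 0.07  ]
top box [0.543  0.1841 0.379 ] -77.4
top holder [ 0.5348 -0.1336  0.4563] -243.4
top handle [ 0.5333 -0.1302  0.4836] -317.7
top ring ((248.5117950439453, 201.24664306640625), (23.22520637512207, 23.489479064941406), 47.655067443847656) 179
[0.545  0.1902 0.065 ]
[0.5449 0.1899 0.067 ]
[0.5447 0.1895 0.07  ]
```

```bash
cat > ov.py <<'E'
from fit import *
import sys
def overlay(cam,im,items,box,s,name):
    x0,y0,x1,y1=box
    u=cv2.resize(np.clip(im,0,255).astype(np.uint8)[y0:y1,x0:x1],None,fx=s,fy=s,interpolation=cv2.INTER_CUBIC)
    for R,z,v in items:
        c,sn=np.cos(v[2]),np.sin(v[2])
        P=np.c_[v[0]+c*R[:,0]-sn*R[:,1],v[1]+sn*R[:,0]+c*R[:,1],np.full(len(R),z)]
        for q in projn(cam,P):
            cv2.circle(u,(int((q[0]-x0+.5)*s),int((q[1]-y0+.5)*s)),1,(255,0,0),-1)
    save(name,u)
if __name__=='__main__':
    th=np.linspace(0,2*np.pi,150)
    B=rect(.13,.11);H=rect(.07,.06);K=rect(.032,.012);P=rect(.036,.036);S=rect(.019,.006)
    v=(.5447,.1897,.385); h=(.534,-.134,.46)
    pan=[]
    for cam,b1,b2 in(("top",(210,160,290,242),(355,175,415,230)),("scene",(320,150,390,210),(255,220,320,275))):
        im=np.load(cam+'avg.npy')
        overlay(cam,im,[(B,.065,v),(P,.07,v),(S,.07,v)],b1,7,cam+'ovA')
        overlay(cam,im,[(H,.04,h),(K,.0825,(.5333,-.1302,.4836))],b2,9,cam+'ovB')
        A=cv2.resize(cv2.imread(f'pics/{cam}ovA.png'),(400,300));Bp=cv2.resize(cv2.imread(f'pics/{cam}ovB.png'),(400,300)); pan.append(np.hstack([A,Bp]))
    cv2.imwrite('pics/ov1.png',np.vstack(pan))
E
python3 ov.py
```

```text
(no output)
```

View pics/ov1.png

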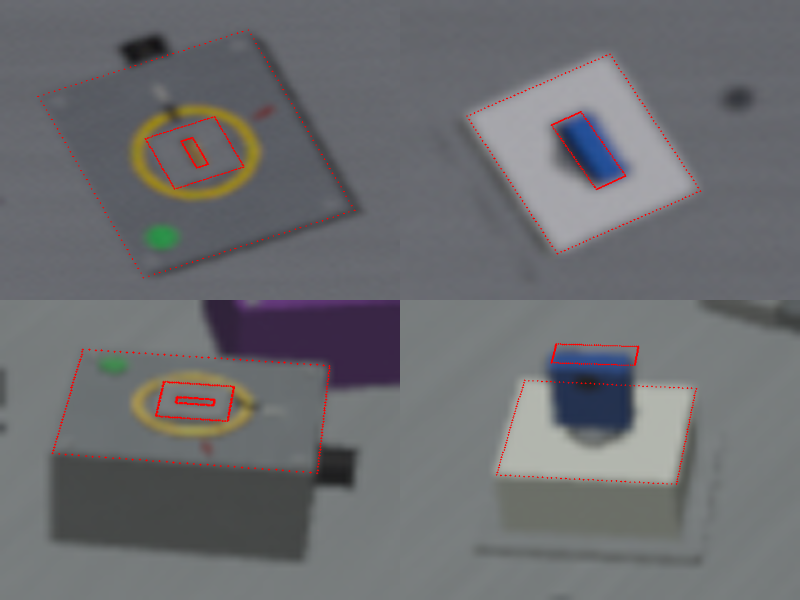

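```bash
python3 - <<'E'
from fit import *
im=np.load('topavg.npy'); 
w=np.clip(im[...,2]-im[...,0]-35,0,None); w[:,:355]=0;w[:,415:]=0;w[:175]=0;w[230:]=0; w[w<25]=0
yy,xx=np.nonzero(w);W=w[yy,xx];c=np.array([(xx*W).sum(),(yy*W).sum()])/W.sum()
C=np.cov(np.c_[xx,yy].T,aweights=W);e,V=np.linalg.eigh(C)
a=at_z('top',c,.0825);b=at_z('top',c+5*V[:,1],.0825);d=b-a
print(c,np.sqrt(e*12)*2.35,a,np.arctan2(d[1],d[0]))
print(at_z('scene',(285.4,230.9),.0825))
# slot yaw from marks
for cam,z in(("top",.0655),):
  w0=np.array([222,178])/7+[210,160]-.5; r0=np.array([371,215])/7+[210,160]-.5; c0=np.array([248.51,201.25]); g=np.array([227,454])/7+[210,160]-.5
  C=at_z(cam,c0,z)
  for q in(w0,r0,g):
    d=at_z(cam,q,z)-C; print(np.arctan2(d[1],d[0]),np.hypot(*d[:2]))
# better box fit top: use restricted known yaw scan
from ov import *
G=grad(im)
for L in (.13,):
  r=fit('top',G,rect(.13,.11),.065,(.5447,.1897,.385));print(r.x)
E
```

```text
[383.58631495 201.65585085] [ 9.1904612  26.34712426] [ 0.53429711 -0.13210182  0.0825    ] -2.690409657176793
[ 0.5343865  -0.13511366  0.0825    ]
0.4011413330502272 0.043296917676833205
-0.925732274833875 0.042716540807585614
2.846612900948871 0.05747523004592583
[0.54297483 0.18409856 0.37898738]
```

```bash
cat > go.py <<'E'
from h import *
from scipy.spatial.transform import Rotation as R
def plan(tgt,kyaw,pose=None,show=True):
    """tgt tcp world, kyaw: yaw of key x axis; tool z along key y (mod pi)"""
    o=arm.get_obs(); p=o['eef_pos'] if pose is None else pose[0]; q=R.from_quat(o['tcp_rot'] if pose is None else pose[1])
    M=q.as_matrix()
    best=None
    for sgn in(1,-1):
        z=sgn*np.array([-np.sin(kyaw),np.cos(kyaw),0]);x=np.array([0,0,-1.]);T=np.c_[x,np.cross(z,x),z]
        rv=(q.inv()*R.from_matrix(T)).as_rotvec()
        if best is None or np.linalg.norm(rv)<np.linalg.norm(best): best=rv
    d=M.T@(np.array(tgt)-p)
    print('t',round(o['clock'],2),'tcp',p.round(4),'axes y',M[:,1].round(3),'z',M[:,2].round(3),'keyyaw',round(np.arctan2(-M[0,2],M[1,2])%np.pi,4))
    print('shift units',(d/.025).round(3),'turn units',(best/np.radians(6)).round(3),'F',o['ft_force'].round(2),'T',o['ft_torque'].round(3),'w',round(o['gripper_width']*1000,2),'j6',o['joints'][5].round(2))
E
python3 -c "
from go import *
plan((.534,-.134,.20),.455)"
```

```text
t 1.5 tcp [ 0.1561 -0.5534  0.2387] axes y [0.962 0.271 0.   ] z [ 0.271 -0.962 -0.   ] keyyaw 0.2748
shift units [  1.549  19.103 -12.044] turn units [-1.721 -0.    -0.   ] F [-0.41 -0.25  0.78] T [ 0.015 -0.004 -0.021] w 87.96 j6 -0.21
```

Call:
carry_out:
  moves:
    - [0.08,0.95,-0.6,0,0,0]
    - [0.08,0.95,-0.6,0,0,0]
    - [0.08,0.95,-0.6,0,0,0]
    - [0.08,0.95,-0.6,0,0,0]
    - [0.08,0.95,-0.6,0,0,0]
    - [0.08,0.95,-0.6,0,0,0]
    - [0.08,0.95,-0.6,0,0,0]
    - [0.08,0.95,-0.6,0,0,0]
  grip: 50

```text
clock: 2.3
eef_pos: [0.307, -0.3855, 0.2228]
tcp_rot: [0.427, 0.564, -0.427, 0.564]
ft_force: [0.8, 0.3, 0.1]
gripper_width: 0.05
```

Call:
carry_out:
  moves:
    - [0.08,0.95,-0.6,0,0,0]
    - [0.08,0.95,-0.6,0,0,0]
    - [0.08,0.95,-0.6,0,0,0]
    - [0.08,0.95,-0.6,0,0,0]
    - [0.08,0.95,-0.6,0,0,0]
    - [0.08,0.95,-0.6,0,0,0]
    - [0.08,0.95,-0.6,0,0,0]
    - [0.08,0.95,-0.6,0,0,0]

```text
clock: 3.1
eef_pos: [0.4574, -0.2184, 0.2068]
tcp_rot: [0.427, 0.564, -0.427, 0.564]
ft_force: [0.5, -0.5, 0.1]
gripper_width: 0.0501
```

Call:
carry_out:
  moves:
    - [0.08,0.95,-0.6,0,0,0]
    - [0.08,0.95,-0.6,0,0,0]
    - [0.08,0.95,-0.6,0,0,0]
    - [0.08,0.95,-0.6,0,0,0]
    - [0,0,0,-0.9,0,0]
    - [0,0,0,-0.8,0,0]
    - [0,0,0,0,0,0]
    - [0,0,0,0,0,0]

```text
clock: 3.9
eef_pos: [0.5318, -0.1358, 0.1987]
tcp_rot: [0.376, 0.599, -0.376, 0.599]
ft_force: [-0.1, -0.2, -0.2]
gripper_width: 0.0503
```

```bash
python3 -c "
from go import *
plan((.534,-.134,.049),.455)"
```

```text
t 3.9 tcp [ 0.5318 -0.1358  0.1987] axes y [0.9   0.435 0.   ] z [ 0.435 -0.9    0.   ] keyyaw 0.4505
shift units [ 5.99   0.111 -0.029] turn units [-0.043  0.    -0.   ] F [-0.06 -0.21 -0.18] T [ 0.015  0.011 -0.01 ] w 50.3 j6 0.65
```

Call:
carry_out:
  moves:
    - [1,0.11,-0.03,-0.04,0,0]
    - [1,0,0,0,0,0]
    - [1,0,0,0,0,0]
    - [1,0,0,0,0,0]
    - [1,0,0,0,0,0]
    - [0.6,0,0,0,0,0]
    - [0.39,0,0,0,0,0]
    - [0,0,0,0,0,0]

```text
clock: 4.7
eef_pos: [0.5333, -0.1338, 0.048]
tcp_rot: [0.374, 0.601, -0.374, 0.599]
ft_force: [0.1, -0.1, 0.6]
gripper_width: 0.0498
```

```bash
python3 -c "
from go import *
plan((.534,-.134,.049),.455)
a=camera('top');b=camera('scene')
save('g1',np.hstack([cv2.resize(a[165:240,345:425],(400,375)),cv2.resize(b[190:280,245:341],(400,375))]))"
```

```text
t 4.7 tcp [ 0.5333 -0.1338  0.048 ] axes y [ 0.898  0.441 -0.001] z [ 0.441 -0.898 -0.002] keyyaw 0.4562
shift units [-0.04   0.021  0.021] turn units [ 0.011 -0.015  0.011] F [ 0.07 -0.08  0.63] T [0.008 0.016 0.042] w 49.82 j6 0.65
```

View pics/g1.png

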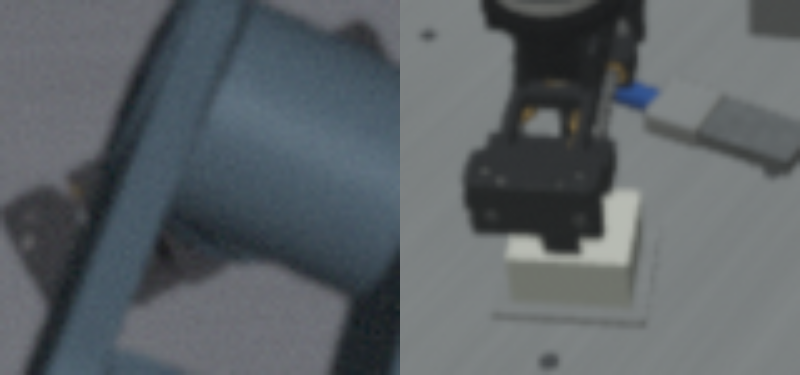

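The gripper straddles the holder (scene inset about (560,240)) and hides the key. Closing gently.

Call:
carry_out:
  moves:
    - [0,0,0,0,0,0]
    - [0,0,0,0,0,0]
    - [0,0,0,0,0,0]
    - [0,0,0,0,0,0]
    - [0,0,0,0,0,0]
    - [0,0,0,0,0,0]
    - [0,0,0,0,0,0]
    - [0,0,0,0,0,0]
  grip: 5
  newtons: 8

```text
clock: 5.6
eef_pos: [0.5341, -0.134, 0.0491]
tcp_rot: [0.374, 0.6, -0.374, 0.6]
ft_force: [-1.3, -0.2, 3.0]
gripper_width: 0.0119
```

```bash
python3 -c "
from go import *
plan((.534,-.134,.049),.455)"
```

```text
t 5.6 tcp [ 0.5341 -0.134   0.0491] axes y [0.897 0.441 0.   ] z [ 0.441 -0.897  0.   ] keyyaw 0.457
shift units [ 0.006 -0.003  0.   ] turn units [ 0.019  0.001 -0.001] F [-1.26 -0.19  3.01] T [-0.03   0.123 -0.041] w 11.89 j6 0.65
```

Call:
carry_out:
  moves:
    - [0,0,0,0,0,0]
    - [0,0,0,0,0,0]
    - [-0.1,0,0,0,0,0]
    - [-0.2,0,0,0,0,0]
    - [-0.4,0,0,0,0,0]
    - [-0.4,0,0,0,0,0]
    - [-0.6,0,0,0,0,0]
    - [-0.8,0,0,0,0,0]
  newtons: 30

```text
clock: 6.4
eef_pos: [0.5336, -0.1338, 0.1125]
tcp_rot: [0.374, 0.601, -0.374, 0.6]
ft_force: [0.4, -1.1, -0.7]
gripper_width: 0.0116
```

Call:
carry_out:
  moves:
    - [-0.8,0,0,0,0,0]
    - [-0.8,0,0,0,0,0]
    - [-0.8,0,0,0,0,0]
    - [0,0,0,0,0,0]
    - [0,0,0,0,0,0]

```text
clock: 6.9
eef_pos: [0.5342, -0.134, 0.1722]
tcp_rot: [0.374, 0.6, -0.374, 0.601]
ft_force: [0.4, -0.4, -0.3]
gripper_width: 0.0114
```

```bash
python3 -c "
from go import *
plan((.5445,.1898,.16),.388)
b=camera('scene')
save('g2',cv2.resize(b[150:280,225:380],None,fx=5,fy=5)[:600])"
```

```text
t 6.9 tcp [ 0.5342 -0.134   0.1722] axes y [0.897 0.441 0.001] z [ 0.441 -0.897  0.001] keyyaw 0.457
shift units [  0.478   6.085 -11.443] turn units [ 0.659  0.012 -0.01 ] F [ 0.41 -0.35 -0.25] T [-0.002 -0.003 -0.022] w 11.44 j6 0.65
```

View pics/g2.png

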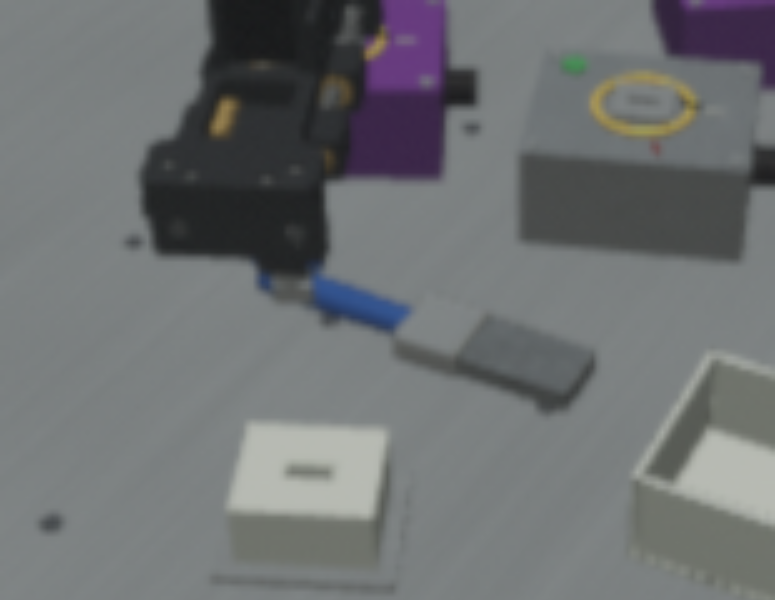

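The key is held at crop (290,285) and the holder slot at (310,470) is empty. Now moving over the grey box.

Call:
carry_out:
  moves:
    - [0,0.47,-0.88,0,0,0]
    - [0,0.47,-0.88,0,0,0]
    - [0,0.47,-0.88,0,0,0]
    - [0,0.47,-0.88,0,0,0]
    - [0,0.47,-0.88,0,0,0]
    - [0,0.47,-0.88,0,0,0]
    - [0,0.47,-0.88,0,0,0]
    - [0,0.47,-0.88,0,0,0]

```text
clock: 7.75
eef_pos: [0.5396, 0.0666, 0.1699]
tcp_rot: [0.373, 0.601, -0.374, 0.599]
ft_force: [0.8, 0.2, -0.1]
gripper_width: 0.0116
```

Call:
carry_out:
  moves:
    - [0.2,0.47,-0.88,0,0,0]
    - [0.2,0.47,-0.88,0,0,0]
    - [0,0.47,-0.88,0,0,0]
    - [0,0.47,-0.88,0,0,0]
    - [0,0.44,-0.88,0,0,0]
    - [0,0,0,0.66,0,0]
    - [0,0,0,0,0,0]
    - [0,0,0,0,0,0]

```text
clock: 8.55
eef_pos: [0.5435, 0.1896, 0.1603]
tcp_rot: [0.393, 0.588, -0.394, 0.587]
ft_force: [0.1, -0.0, -0.3]
gripper_width: 0.0119
```

```bash
python3 -c "
from go import *
plan((.5445,.1898,.105),.388)
b=camera('scene');a=camera('top')
save('g3',np.hstack([cv2.resize(b[110:220,300:420],(436,400),interpolation=2),cv2.resize(a[150:250,200:290],(360,400),interpolation=2)]))
for d in look_for('scene','key')[:2]+place_of('scene','key')[:2]+place_of('scene','key_handle')[:2]: print(d)"
```

```text
t 8.55 tcp [0.5435 0.1896 0.1603] axes y [ 0.925  0.38  -0.002] z [ 0.38  -0.925 -0.   ] keyyaw 0.3895
shift units [2.214 0.046 0.007] turn units [ 0.014 -0.004  0.019] F [ 0.09 -0.01 -0.27] T [ 0.02  -0.011 -0.009] w 11.88 j6 1.31
{'rect': [350.8, 146.2, 5.1, 7.8], 'conf': 0.59}
{'location': [352.7, 152.3], 'conf': 0.46}
{'location': [353.6, 152.6], 'conf': 0.62}
{'location': [354.6, 135.3], 'conf': 0.42}
```

View pics/g3.png

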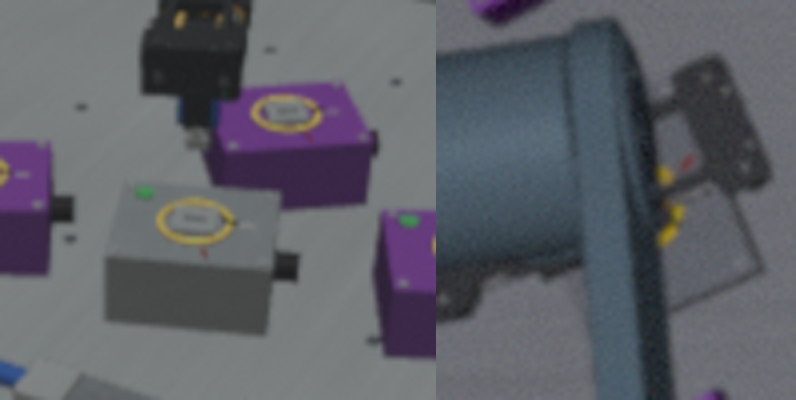

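Call:
carry_out:
  moves:
    - [0.8,0.04,0,0.01,0,0]
    - [0.6,0,0,0,0,0]
    - [0.5,0,0,0,0,0]
    - [0.3,0,0,0,0,0]
    - [0,0,0,0,0,0]
    - [0,0,0,0,0,0]

```text
clock: 9.4
eef_pos: [0.5453, 0.1902, 0.1066]
tcp_rot: [0.395, 0.587, -0.395, 0.587]
ft_force: [-0.1, 0.3, -0.9]
gripper_width: 0.0116
```

```bash
python3 -c "
from fit import *
from go import *
plan((.5445,.1898,.105),.388)
im=np.mean([camera('scene').astype(float) for _ in range(6)],0)
np.save('near.npy',im)
u=cv2.resize(np.clip(im,0,255).astype(np.uint8)[135:195,325:385],(600,600),interpolation=2)
o=arm.get_obs()['eef_pos'];zt=o[2]-.0266
def dr(R_,z,v,col):
    c,s=np.cos(v[2]),np.sin(v[2])
    for q in projn('scene',np.c_[v[0]+c*R_[:,0]-s*R_[:,1],v[1]+s*R_[:,0]+c*R_[:,1],np.full(len(R_),z)]): cv2.circle(u,(int((q[0]-325+.5)*10),int((q[1]-135+.5)*10)),1,col,-1)
save('g4raw',u)
dr(rect(.036,.036),.07,(.5447,.1897,.388),(255,0,0));dr(rect(.019,.006),.07,(.5447,.1897,.388),(255,0,0))
dr(rect(.018,.005),zt,(o[0],o[1],.388),(0,255,0))
th=np.linspace(0,6.28,80);dr(.011*np.c_[np.cos(th),np.sin(th)],zt+.0175,(o[0],o[1],0),(0,255,255))
save('g4',u)"
```

```text
t 9.4 tcp [0.5453 0.1902 0.1066] axes y [0.926 0.377 0.   ] z [ 0.377 -0.926 -0.   ] keyyaw 0.3869
shift units [ 0.065 -0.035  0.004] turn units [-0.01  -0.    -0.001] F [-0.09  0.34 -0.87] T [ 0.018 -0.064  0.031] w 11.6 j6 1.31
```

View pics/g4.png

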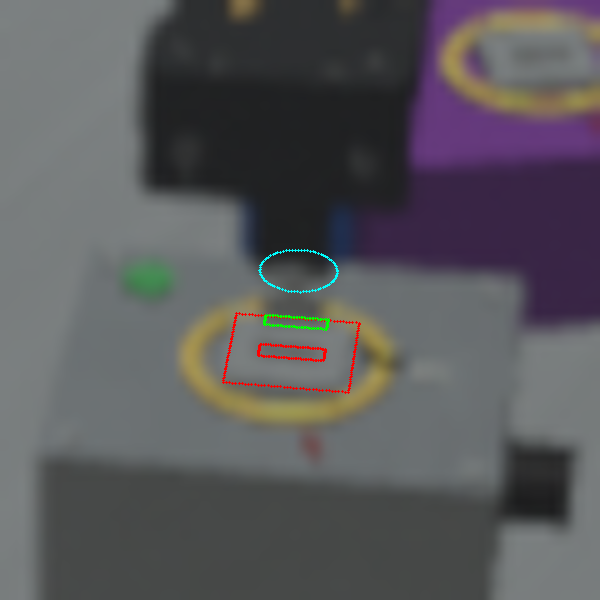

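View pics/g4raw.png

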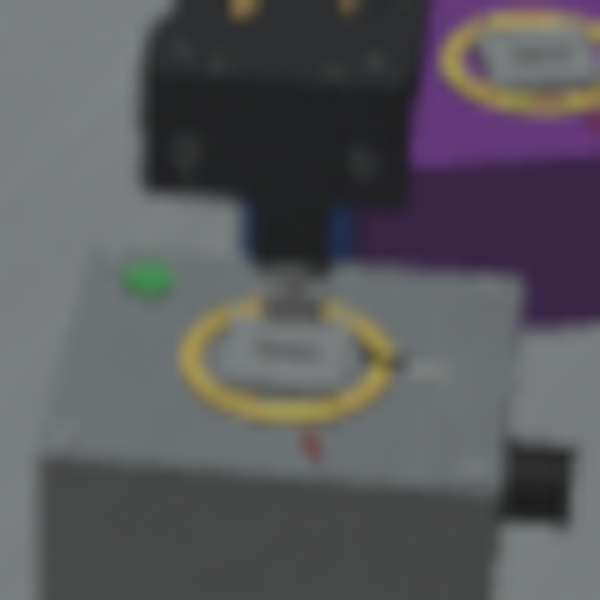

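Call:
carry_out:
  moves:
    - [0.15,-0.03,0,0,0,0]
    - [0.1,0,0,0,0,0]
    - [0.05,0,0,0,0,0]
    - [0.04,0,0,0,0,0]
    - [0.02,0,0,0,0,0]
    - [0,0,0,0,0,0]

```text
clock: 10.3
eef_pos: [0.5444, 0.1899, 0.0974]
tcp_rot: [0.395, 0.587, -0.395, 0.587]
ft_force: [0.7, 0.3, -1.0]
gripper_width: 0.0112
```

Call:
carry_out:
  moves:
    - [0.02,0,0,0,0,0]
    - [0,0,0,0,0,0]

```text
clock: 10.5
eef_pos: [0.5444, 0.1899, 0.097]
tcp_rot: [0.395, 0.587, -0.395, 0.587]
ft_force: [0.4, -0.4, -0.1]
gripper_width: 0.0121
```

Call:
carry_out:
  moves:
    - [0.02,0,0,0,0,0]
    - [0,0,0,0,0,0]

```text
clock: 10.7
eef_pos: [0.5445, 0.1899, 0.0966]
tcp_rot: [0.395, 0.587, -0.394, 0.587]
ft_force: [-0.2, 0.4, 0.1]
gripper_width: 0.0118
```

Call:
carry_out:
  moves:
    - [0.03,0,0,0,0,0]
    - [0,0,0,0,0,0]

```text
clock: 10.9
eef_pos: [0.5448, 0.1898, 0.0959]
tcp_rot: [0.395, 0.586, -0.394, 0.587]
ft_force: [1.0, -0.6, -0.1]
gripper_width: 0.0119
```

Call:
carry_out:
  moves:
    - [0.03,0,0,0,0,0]
    - [0,0,0,0,0,0]

```text
clock: 11.1
eef_pos: [0.5445, 0.1896, 0.0949]
tcp_rot: [0.395, 0.587, -0.395, 0.587]
ft_force: [2.0, -0.9, -0.2]
gripper_width: 0.0118
```

Call:
carry_out:
  moves:
    - [0.03,0,0,0,0,0]
    - [0,0,0,0,0,0]

```text
clock: 11.3
eef_pos: [0.5445, 0.1897, 0.0941]
tcp_rot: [0.394, 0.587, -0.395, 0.587]
ft_force: [1.2, -1.4, -0.6]
gripper_width: 0.0121
```

Call:
carry_out:
  moves:
    - [0.04,0,0.01,0,0,0]
    - [0.04,0,0,0,0,0]
    - [0,0,0,0,0,0]

```text
clock: 11.6
eef_pos: [0.5444, 0.1896, 0.092]
tcp_rot: [0.395, 0.587, -0.395, 0.587]
ft_force: [1.0, -2.3, -0.8]
gripper_width: 0.0118
```

```bash
python3 -c "
from go import *
plan((.5445,.1898,.0791),.388)"
```

```text
t 11.6 tcp [0.5444 0.1896 0.092 ] axes y [ 0.926  0.377 -0.   ] z [ 0.377 -0.926  0.   ] keyyaw 0.3868
shift units [ 0.516  0.006 -0.007] turn units [-0.011  0.     0.002] F [ 1.04 -2.33 -0.82] T [-0.44 -0.21  0.01] w 11.79 j6 1.31
```

It's entering the slot. I'll ease toward +z and keep descending.

Call:
carry_out:
  moves:
    - [0.05,0,0.02,0,0,0]
    - [0.06,0,0,0,0,0]
    - [0.06,0,0,0,0,0]
    - [0,0,0,0,0,0]

```text
clock: 12.0
eef_pos: [0.5442, 0.1893, 0.0875]
tcp_rot: [0.394, 0.587, -0.395, 0.586]
ft_force: [0.6, -0.8, -0.5]
gripper_width: 0.0113
```

```bash
python3 -c "
from go import *
plan((.5445,.1898,.0791),.388)"
```

```text
t 12.0 tcp [0.5442 0.1893 0.0875] axes y [ 0.926  0.377 -0.001] z [ 0.377 -0.926 -0.   ] keyyaw 0.387
shift units [ 0.336  0.017 -0.013] turn units [-0.01  -0.005  0.008] F [ 0.56 -0.84 -0.51] T [-0.043  0.012 -0.046] w 11.28 j6 1.31
```

Lateral force is now small. Going down to about 1 mm short of seating, then stepping gently.

Call:
carry_out:
  moves:
    - [0.08,0,0,0,0,0]
    - [0.08,0,0,0,0,0]
    - [0.08,0,0,0,0,0]
    - [0.04,0,0,0,0,0]
    - [0,0,0,0,0,0]

```text
clock: 12.5
eef_pos: [0.5445, 0.1892, 0.0807]
tcp_rot: [0.394, 0.587, -0.395, 0.587]
ft_force: [0.3, -0.4, -0.2]
gripper_width: 0.0119
```

Call:
carry_out:
  moves:
    - [0.03,0,0,0,0,0]
    - [0,0,0,0,0,0]

```text
clock: 12.7
eef_pos: [0.5447, 0.1892, 0.0802]
tcp_rot: [0.395, 0.587, -0.395, 0.587]
ft_force: [-0.3, -0.3, -0.6]
gripper_width: 0.0115
```

Call:
carry_out:
  moves:
    - [0.03,0,0,0,0,0]
    - [0,0,0,0,0,0]

```text
clock: 12.9
eef_pos: [0.5446, 0.1892, 0.0794]
tcp_rot: [0.395, 0.587, -0.395, 0.587]
ft_force: [0.6, -0.4, -1.2]
gripper_width: 0.0118
```

Call:
carry_out:
  moves:
    - [0.02,0,0,0,0,0]
    - [0,0,0,0,0,0]

```text
clock: 13.1
eef_pos: [0.5448, 0.1892, 0.0792]
tcp_rot: [0.395, 0.587, -0.395, 0.587]
ft_force: [-1.0, 0.2, 0.6]
gripper_width: 0.0117
```

Call:
carry_out:
  moves:
    - [0.02,0,0,0,0,0]
    - [0,0,0,0,0,0]

```text
clock: 13.3
eef_pos: [0.5448, 0.1892, 0.0791]
tcp_rot: [0.395, 0.587, -0.395, 0.587]
ft_force: [-2.0, -0.4, 6.3]
gripper_width: 0.0119
```

Call:
carry_out:
  moves:
    - [0.02,0,0,0,0,0]
    - [0,0,0,0,0,0]

```text
clock: 13.5
eef_pos: [0.5448, 0.1892, 0.0791]
tcp_rot: [0.395, 0.587, -0.394, 0.587]
ft_force: [-4.7, -1.0, 8.8]
gripper_width: 0.0121
```

Call:
carry_out:
  moves:
    - [-0.02,-0.02,0,0,0,0]
    - [0,0,0,0,0,0]

```text
clock: 13.7
eef_pos: [0.5447, 0.1892, 0.0792]
tcp_rot: [0.395, 0.586, -0.394, 0.587]
ft_force: [-0.1, 0.9, 5.2]
gripper_width: 0.0119
```

```bash
python3 -c "
from go import *
plan((.5445,.1898,.0791),.388)"
```

```text
t 13.7 tcp [0.5447 0.1892 0.0792] axes y [0.926 0.377 0.001] z [ 0.377 -0.926  0.   ] keyyaw 0.3869
shift units [ 0.002  0.001 -0.027] turn units [-0.011  0.002 -0.013] F [-0.15  0.88  5.17] T [0.059 0.17  0.051] w 11.93 j6 1.31
```

Call:
carry_out:
  moves:
    - [0,0,0,0.5,0,0]
    - [0,0,0,0.5,0,0]
    - [0,0,0,0.5,0,0]
    - [0,0,0,0.5,0,0]
    - [0,0,0,0,0,0]

```text
clock: 14.2
eef_pos: [0.5449, 0.1891, 0.0791]
tcp_rot: [0.455, 0.542, -0.454, 0.542]
ft_force: [-0.8, 0.9, 5.2]
gripper_width: 0.0117
```

```bash
cat > fs.py <<'E'
from go import *
o=arm.get_obs();M=R.from_quat(o['tcp_rot']).as_matrix()
print('t',o['clock'],'tcp',o['eef_pos'].round(4),'Ftool',(M.T@o['ft_force']).round(2),'Tz',o['ft_torque'].round(3),'turned',round(.3868-np.arctan2(-M[0,2],M[1,2])%np.pi if 0 else (.3868-np.arctan2(M[0,2],-M[1,2])),4),'w',o['gripper_width'].round(4),'j6',o['joints'][5].round(3))
E
python3 fs.py
```

```text
Traceback (most recent call last):
  File "fs.py", line 3, in <module>
    print('t',o['clock'],'tcp',o['eef_pos'].round(4),'Ftool',(M.T@o['ft_force']).round(2),'Tz',o['ft_torque'].round(3),'turned',round(.3868-np.arctan2(-M[0,2],M[1,2])%np.pi if 0 else (.3868-np.arctan2(M[0,2],-M[1,2])),4),'w',o['gripper_width'].round(4),'j6',o['joints'][5].round(3))
                                                                                                                                                                                                                                 ^^^^^^^^^^^^^^^^^^^^^^^^
AttributeError: 'float' object has no attribute 'round'
```

```bash
sed -i "s/o\['gripper_width'\].round(4)/round(o['gripper_width'],4)/" fs.py; python3 fs.py
```

```text
t 14.2 tcp [0.5449 0.1891 0.0791] Ftool [-5.17 -0.58 -0.99] Tz [0.082 0.138 0.023] turned 0.2108 w 0.0117 j6 1.523
```

Call:
carry_out:
  moves:
    - [0,0,0,0.7,0,0]
    - [0,0,0,0.7,0,0]
    - [0,0,0,0.7,0,0]
    - [0,0,0,0.7,0,0]
    - [0,0,0,0,0,0]

```text
clock: 14.7
eef_pos: [0.5449, 0.1892, 0.0791]
tcp_rot: [0.529, 0.469, -0.528, 0.47]
ft_force: [-0.5, -0.3, 6.0]
gripper_width: 0.0119
```

```bash
python3 fs.py
```

```text
t 14.7 tcp [0.5449 0.1892 0.0791] Ftool [-6.01 -0.48  0.36] Tz [ 0.122  0.079 -0.053] turned 0.5046 w 0.0119 j6 1.817
```

Call:
carry_out:
  moves:
    - [0,0,0,0.8,0,0]
    - [0,0,0,0.8,0,0]
    - [0,0,0,0.8,0,0]
    - [0,0,0,0.8,0,0]
    - [0,0,0,0.8,0,0]
    - [0,0,0,0,0,0]

```text
clock: 15.3
eef_pos: [0.5449, 0.1892, 0.0791]
tcp_rot: [0.615, 0.349, -0.614, 0.35]
ft_force: [0.1, 0.4, 6.1]
gripper_width: 0.0114
```

```bash
python3 fs.py
```

```text
t 15.3 tcp [0.5449 0.1892 0.0791] Ftool [-6.13 -0.11 -0.38] Tz [0.162 0.045 0.004] turned 0.9238 w 0.0114 j6 2.236
```

Call:
carry_out:
  moves:
    - [0,0,0,0.8,0,0]
    - [0,0,0,0.8,0,0]
    - [0,0,0,0.8,0,0]
    - [0,0,0,0.8,0,0]
    - [0,0,0,0,0,0]

```text
clock: 15.8
eef_pos: [0.5449, 0.1893, 0.0791]
tcp_rot: [0.665, 0.242, -0.664, 0.242]
ft_force: [-0.3, 0.9, 5.5]
gripper_width: 0.0116
```

```bash
python3 fs.py
```

```text
t 15.8 tcp [0.5449 0.1893 0.0791] Ftool [-5.46 -0.93 -0.34] Tz [ 0.182  0.104 -0.002] turned 1.2589 w 0.0116 j6 2.571
```

Call:
carry_out:
  moves:
    - [0,0,0,0.3,0,0]
    - [0,0,0,0.2,0,0]
    - [0,0,0,0,0,0]

```text
clock: 16.1
eef_pos: [0.5449, 0.1892, 0.0791]
tcp_rot: [0.671, 0.225, -0.67, 0.225]
ft_force: [-0.6, 1.1, 5.5]
gripper_width: 0.0116
```

```bash
python3 fs.py
```

```text
t 16.1 tcp [0.5449 0.1892 0.0791] Ftool [-5.54 -1.26 -0.19] Tz [0.211 0.135 0.085] turned 1.3094 w 0.0116 j6 2.622
```

Call:
carry_out:
  moves:
    - [0,0,0,0.3,0,0]
    - [0,0,0,0,0,0]

```text
clock: 16.3
eef_pos: [0.545, 0.1893, 0.0792]
tcp_rot: [0.674, 0.214, -0.673, 0.215]
ft_force: [0.1, 0.1, 5.6]
gripper_width: 0.0121
```

```bash
python3 fs.py
```

```text
t 16.3 tcp [0.545  0.1893 0.0792] Ftool [-5.6   0.03 -0.14] Tz [0.262 0.006 0.025] turned 1.3411 w 0.0121 j6 2.653
```

Call:
carry_out:
  moves:
    - [0,0,0,0.3,0,0]
    - [0,0,0,0,0,0]

```text
clock: 16.5
eef_pos: [0.545, 0.1893, 0.0792]
tcp_rot: [0.678, 0.204, -0.676, 0.204]
ft_force: [-0.1, -0.2, 5.8]
gripper_width: 0.0115
```

```bash
python3 fs.py
```

```text
t 16.5 tcp [0.545  0.1893 0.0792] Ftool [-5.84  0.1   0.17] Tz [0.205 0.059 0.032] turned 1.3725 w 0.0115 j6 2.685
```

Call:
carry_out:
  moves:
    - [0,0,0,0.3,0,0]
    - [0,0,0,0,0,0]

```text
clock: 16.7
eef_pos: [0.545, 0.1893, 0.0792]
tcp_rot: [0.681, 0.193, -0.68, 0.193]
ft_force: [-0.9, 0.7, 5.6]
gripper_width: 0.0117
```

```bash
echo "print('tau6',round(float(o['tau'][5]),3))">>fs.py; python3 fs.py
```

```text
t 16.7 tcp [0.545  0.1893 0.0792] Ftool [-5.57 -1.05  0.37] Tz [ 0.249 -0.004  0.015] turned 1.4039 w 0.0117 j6 2.716
tau6 0.298
```

Call:
carry_out:
  moves:
    - [0,0,0,0.3,0,0]
    - [0,0,0,0,0,0]

```text
clock: 16.9
eef_pos: [0.545, 0.1893, 0.0791]
tcp_rot: [0.684, 0.183, -0.683, 0.183]
ft_force: [-0.2, 0.5, 5.7]
gripper_width: 0.0118
```

```bash
python3 fs.py
```

```text
t 16.9 tcp [0.545  0.1893 0.0791] Ftool [-5.73 -0.53 -0.11] Tz [0.196 0.013 0.064] turned 1.4351 w 0.0118 j6 2.748
tau6 0.394
```

```bash
python3 -c "
from h import *
im=np.mean([camera('scene').astype(float) for _ in range(4)],0).astype(np.uint8)
save('t1',cv2.resize(im[135:195,325:385],(600,600),interpolation=2))"; python3 fs.py
```

```text
t 17.1 tcp [0.545  0.1893 0.0791] Ftool [-4.66 -0.41 -0.52] Tz [0.168 0.021 0.082] turned 1.4343 w 0.0118 j6 2.747
tau6 0.116
```

View pics/t1.png

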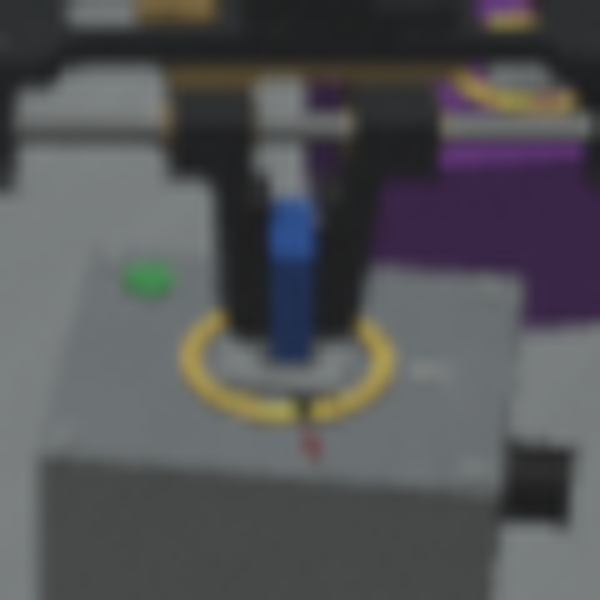

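The pointer is at (304,408), almost on the red mark at (311,443). Checking the angles.

```bash
python3 - <<'E'
from h import *
C=at_z('scene',(353.2,170.3),.066)
for n,q in(('ptr',(304,408)),('red',(311,443)),('white',(432,371)),('ptr0',(386,359))):
    uv=np.array(q)/10+[325,135]-.5
    d=at_z('scene',uv,.066)-at_z('scene',np.array([288,354])/10+[325,135]-.5,.066); print(n,np.arctan2(d[1],d[0]).round(3),np.hypot(*d[:2]).round(4))
E
```

```text
ptr -0.92 0.0278
red -0.941 0.0451
white 0.317 0.0421
ptr0 0.436 0.0284
```

Call:
carry_out:
  moves:
    - [0,0,0,0.25,0,0]
    - [0,0,0,0,0,0]

```text
clock: 17.3
eef_pos: [0.5449, 0.1893, 0.0791]
tcp_rot: [0.686, 0.174, -0.685, 0.174]
ft_force: [0.0, 0.1, 5.3]
gripper_width: 0.0116
```

```bash
python3 fs.py
```

```text
t 17.3 tcp [0.5449 0.1893 0.0791] Ftool [-5.29 -0.05 -0.05] Tz [ 0.164 -0.01   0.261] turned 1.461 w 0.0116 j6 2.773
tau6 0.474
```

The torque has jumped to 0.26 N m, so the rotor is at its stop. Holding with slightly less turn.

Call:
carry_out:
  moves:
    - [0,0,0,-0.05,0,0]
    - [0,0,0,0,0,0]
    - [0,0,0,0,0,0]

```text
clock: 17.6
eef_pos: [0.5449, 0.1893, 0.0791]
tcp_rot: [0.686, 0.176, -0.684, 0.176]
ft_force: [-0.0, 0.7, 5.7]
gripper_width: 0.0118
```

```bash
python3 fs.py
```

```text
t 17.6 tcp [0.5449 0.1893 0.0791] Ftool [-5.73 -0.58 -0.32] Tz [0.224 0.007 0.191] turned 1.4552 w 0.0118 j6 2.768
tau6 0.195
```

Call:
carry_out:
  moves:
    - [0,0,0,-0.8,0,0]
    - [0,0,0,-0.8,0,0]
    - [0,0,0,-0.8,0,0]
    - [0,0,0,-0.8,0,0]
    - [0,0,0,-0.8,0,0]
    - [0,0,0,-0.8,0,0]
    - [0,0,0,0,0,0]

```text
clock: 18.3
eef_pos: [0.545, 0.1891, 0.0792]
tcp_rot: [0.62, 0.341, -0.619, 0.341]
ft_force: [-0.3, 0.5, 5.1]
gripper_width: 0.0116
```

```bash
python3 fs.py
```

```text
t 18.3 tcp [0.545  0.1891 0.0792] Ftool [-5.06 -0.52 -0.27] Tz [ 0.083 -0.007  0.035] turned 0.9507 w 0.0116 j6 2.263
tau6 -0.745
```

Call:
carry_out:
  moves:
    - [0,0,0,-0.8,0,0]
    - [0,0,0,-0.8,0,0]
    - [0,0,0,-0.8,0,0]
    - [0,0,0,-0.8,0,0]
    - [0,0,0,-0.8,0,0]
    - [0,0,0,-0.8,0,0]
    - [0,0,0,0,0,0]

```text
clock: 19.0
eef_pos: [0.545, 0.1891, 0.0791]
tcp_rot: [0.516, 0.484, -0.515, 0.485]
ft_force: [-0.5, 0.5, 5.4]
gripper_width: 0.0118
```

```bash
python3 fs.py
```

```text
t 19.0 tcp [0.545  0.1891 0.0791] Ftool [-5.37 -0.5  -0.5 ] Tz [ 0.062  0.012 -0.027] turned 0.448 w 0.0118 j6 1.76
tau6 -0.746
```

Call:
carry_out:
  moves:
    - [0,0,0,-0.8,0,0]
    - [0,0,0,-0.8,0,0]
    - [0,0,0,-0.8,0,0]
    - [0,0,0,-0.8,0,0]
    - [0,0,0,-0.6,0,0]
    - [0,0,0,0,0,0]

```text
clock: 19.6
eef_pos: [0.5451, 0.1891, 0.0791]
tcp_rot: [0.41, 0.576, -0.409, 0.577]
ft_force: [-0.1, 0.2, 5.8]
gripper_width: 0.0118
```

```bash
python3 fs.py
```

```text
t 19.6 tcp [0.5451 0.1891 0.0791] Ftool [-5.75  0.02 -0.24] Tz [ 0.022 -0.061  0.032] turned 0.0514 w 0.0118 j6 1.364
tau6 -0.625
```

Call:
carry_out:
  moves:
    - [0,0,0,-0.5,0,0]
    - [0,0,0,-0.5,0,0]
    - [0,0,0,0,0,0]

```text
clock: 19.9
eef_pos: [0.5451, 0.1891, 0.0791]
tcp_rot: [0.379, 0.597, -0.379, 0.597]
ft_force: [-0.7, 0.8, 5.2]
gripper_width: 0.0122
```

```bash
python3 fs.py
```

```text
t 19.9 tcp [0.5451 0.1891 0.0791] Ftool [-5.19 -0.26 -1.06] Tz [ 0.069 -0.057 -0.007] turned -0.0528 w 0.0122 j6 1.259
tau6 -0.477
```

Call:
carry_out:
  moves:
    - [0,0,0,-0.25,0,0]
    - [0,0,0,0,0,0]

```text
clock: 20.1
eef_pos: [0.5451, 0.1891, 0.0791]
tcp_rot: [0.372, 0.601, -0.371, 0.602]
ft_force: [-0.5, -0.1, 5.2]
gripper_width: 0.0115
```

```bash
python3 fs.py
```

```text
t 20.1 tcp [0.5451 0.1891 0.0791] Ftool [-5.2  -0.46 -0.12] Tz [ 0.043 -0.007 -0.052] turned -0.0782 w 0.0115 j6 1.234
tau6 -0.261
```

Call:
carry_out:
  moves:
    - [0,0,0,-0.25,0,0]
    - [0,0,0,0,0,0]

```text
clock: 20.3
eef_pos: [0.5451, 0.1891, 0.0791]
tcp_rot: [0.364, 0.606, -0.363, 0.607]
ft_force: [1.1, 0.9, 5.7]
gripper_width: 0.0117
```

```bash
python3 fs.py
```

```text
t 20.3 tcp [0.5451 0.1891 0.0791] Ftool [-5.7   1.38 -0.31] Tz [ 0.05   0.025 -0.048] turned -0.1043 w 0.0117 j6 1.208
tau6 -0.285
```

Call:
carry_out:
  moves:
    - [0,0,0,-0.2,0,0]
    - [0,0,0,0,0,0]

```text
clock: 20.5
eef_pos: [0.5451, 0.1891, 0.0791]
tcp_rot: [0.358, 0.61, -0.357, 0.611]
ft_force: [0.3, 0.3, 4.8]
gripper_width: 0.0121
```

```bash
python3 fs.py
```

```text
t 20.5 tcp [0.5451 0.1891 0.0791] Ftool [-4.81  0.36 -0.09] Tz [ 0.072 -0.013 -0.232] turned -0.1249 w 0.0121 j6 1.187
tau6 -0.33
```

Home stop reached (-0.23 N m). Hold, then turn back to the middle of the play to line up for withdrawal.

Call:
carry_out:
  moves:
    - [0,0,0,0,0,0]
    - [0,0,0,0,0,0]
    - [0,0,0,0.6,0,0]
    - [0,0,0,0.6,0,0]
    - [0,0,0,0.1,0,0]
    - [0,0,0,0,0,0]

```text
clock: 21.1
eef_pos: [0.545, 0.1891, 0.0791]
tcp_rot: [0.398, 0.584, -0.398, 0.585]
ft_force: [-0.9, -0.1, 6.2]
gripper_width: 0.0116
```

```bash
python3 fs.py
```

```text
t 21.1 tcp [0.545  0.1891 0.0791] Ftool [-6.2  -0.85 -0.18] Tz [0.08  0.003 0.007] turned 0.0117 w 0.0116 j6 1.324
tau6 0.137
```

Call:
carry_out:
  moves:
    - [-0.05,0,0,0,0,0]
    - [-0.05,0,0,0,0,0]
    - [-0.05,0,0,0,0,0]
    - [0,0,0,0,0,0]

```text
clock: 21.5
eef_pos: [0.5441, 0.189, 0.0821]
tcp_rot: [0.398, 0.585, -0.398, 0.585]
ft_force: [0.1, 0.0, -0.4]
gripper_width: 0.0119
```

```bash
python3 fs.py
```

```text
t 21.5 tcp [0.5441 0.189  0.0821] Ftool [0.4  0.14 0.03] Tz [ 0.059 -0.053 -0.043] turned 0.0106 w 0.0119 j6 1.323
tau6 0.002
```

Call:
carry_out:
  moves:
    - [-0.1,0,0,0,0,0]
    - [-0.1,0,0,0,0,0]
    - [-0.1,0,0,0,0,0]
    - [0,0,0,0,0,0]

```text
clock: 21.9
eef_pos: [0.5444, 0.189, 0.0902]
tcp_rot: [0.398, 0.585, -0.398, 0.585]
ft_force: [0.0, 0.5, -0.3]
gripper_width: 0.0114
```

```bash
python3 fs.py
```

```text
t 21.9 tcp [0.5444 0.189  0.0902] Ftool [ 0.3   0.22 -0.5 ] Tz [-0.018 -0.028  0.019] turned 0.0104 w 0.0114 j6 1.323
tau6 0.0
```

Call:
carry_out:
  moves:
    - [-0.15,0,0,0,0,0]
    - [-0.15,0,0,0,0,0]
    - [-0.15,0,0,0,0,0]
    - [-0.2,0,0,0,0,0]
    - [0,0,0,0,0,0]
    - [0,0,0,0,0,0]

```text
clock: 22.5
eef_pos: [0.5443, 0.189, 0.1062]
tcp_rot: [0.398, 0.585, -0.398, 0.585]
ft_force: [0.2, 0.6, -1.7]
gripper_width: 0.0118
```

```bash
python3 fs.py; python3 -c "
from h import *
im=np.mean([camera('scene').astype(float) for _ in range(4)],0).astype(np.uint8)
save('w1',cv2.resize(im[135:195,325:385],(600,600),interpolation=2))"
```

```text
t 22.5 tcp [0.5443 0.189  0.1062] Ftool [ 1.72  0.35 -0.47] Tz [-0.023  0.023  0.011] turned 0.0104 w 0.0118 j6 1.323
tau6 0.0
```

View pics/w1.png

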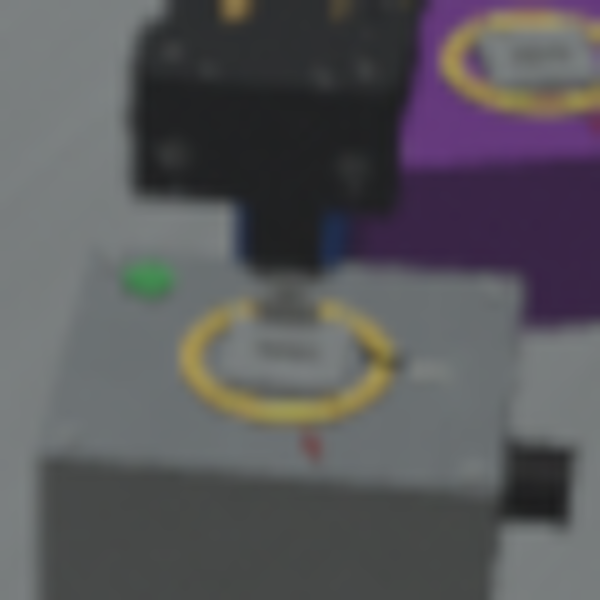

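The pointer is back at the white mark (386,359), as at the start, and the key is clear of the plate. Returning to the holder.

Call:
carry_out:
  moves:
    - [-0.5,0,0,0,0,0]
    - [-0.9,0,0,0,0,0]
    - [-0.9,0,0,0,0,0]
    - [0,0,0,-0.75,0,0]
    - [0,0,0,0,0,0]

```text
clock: 23.2
eef_pos: [0.5449, 0.1891, 0.1652]
tcp_rot: [0.375, 0.599, -0.374, 0.601]
ft_force: [-0.5, -0.4, -1.2]
gripper_width: 0.0121
```

```bash
python3 -c "
from go import *
plan((.5341,-.134,.16),.457)"
```

```text
t 23.2 tcp [0.5449 0.1891 0.1652] axes y [0.898 0.44  0.002] z [ 0.44  -0.898  0.001] keyyaw 0.4558
shift units [ 0.204 -6.079 11.415] turn units [-0.012  0.008 -0.022] F [-0.47 -0.38 -1.2 ] T [-0.01   0.019  0.057] w 12.08 j6 1.24
```

Call:
carry_out:
  moves:
    - [0,-0.47,0.88,0,0,0]
    - [0,-0.47,0.88,0,0,0]
    - [0,-0.47,0.88,0,0,0]
    - [0,-0.47,0.88,0,0,0]
    - [0,-0.47,0.88,0,0,0]
    - [0,-0.47,0.88,0,0,0]
    - [0,-0.47,0.88,0,0,0]
    - [0,-0.47,0.88,0,0,0]

```text
clock: 24.0
eef_pos: [0.5366, -0.0113, 0.1633]
tcp_rot: [0.375, 0.6, -0.375, 0.599]
ft_force: [-0.7, 0.8, -1.4]
gripper_width: 0.0118
```

Call:
carry_out:
  moves:
    - [0,-0.47,0.88,0,0,0]
    - [0,-0.47,0.88,0,0,0]
    - [0,-0.47,0.88,0,0,0]
    - [0,-0.47,0.88,0,0,0]
    - [0,-0.44,0.86,0,0,0]
    - [0,0,0,0,0,0]
    - [0,0,0,0,0,0]
    - [0,0,0,0,0,0]

```text
clock: 24.8
eef_pos: [0.5329, -0.1333, 0.1632]
tcp_rot: [0.375, 0.6, -0.374, 0.599]
ft_force: [-0.8, 0.9, -0.7]
gripper_width: 0.0116
```

```bash
python3 -c "
from go import *
plan((.5341,-.134,.080),.457)"
```

```text
t 24.8 tcp [ 0.5329 -0.1333  0.1632] axes y [ 0.898  0.439 -0.   ] z [ 0.439 -0.898 -0.001] keyyaw 0.4547
shift units [3.329 0.032 0.051] turn units [-0.022 -0.009  0.003] F [-0.79  0.91 -0.69] T [ 0.036 -0.067  0.031] w 11.58 j6 0.65
```

Call:
carry_out:
  moves:
    - [0.9,0.03,0.04,-0.02,0,0]
    - [0.9,0,0,0,0,0]
    - [0.8,0,0,0,0,0]
    - [0.5,0,0,0,0,0]
    - [0.2,0,0,0,0,0]
    - [0,0,0,0,0,0]
    - [0,0,0,0,0,0]

```text
clock: 25.5
eef_pos: [0.5349, -0.1349, 0.0818]
tcp_rot: [0.374, 0.6, -0.374, 0.601]
ft_force: [-0.1, 0.4, 0.0]
gripper_width: 0.0118
```

```bash
python3 -c "
from go import *
plan((.5341,-.134,.049),.457)
im=np.mean([camera('scene').astype(float) for _ in range(3)],0).astype(np.uint8)
save('p1',cv2.resize(im[205:275,250:330],(640,560),interpolation=2))
plan((.5341,-.134,.049),.457)"
```

```text
t 25.5 tcp [ 0.5349 -0.1349  0.0818] axes y [0.897 0.442 0.001] z [ 0.442 -0.897  0.001] keyyaw 0.4573
shift units [ 1.312 -0.014 -0.046] turn units [ 0.003  0.01  -0.008] F [-0.06  0.38  0.05] T [-0.061 -0.027  0.027] w 11.77 j6 0.65
t 25.65 tcp [ 0.5349 -0.1351  0.082 ] axes y [0.897 0.441 0.001] z [ 0.441 -0.897  0.001] keyyaw 0.457
shift units [ 1.319 -0.012 -0.056] turn units [ 0.     0.014 -0.011] F [-0.54 -0.3  -0.68] T [ 0.029 -0.001 -0.001] w 11.68 j6 0.65
```

View pics/p1.png

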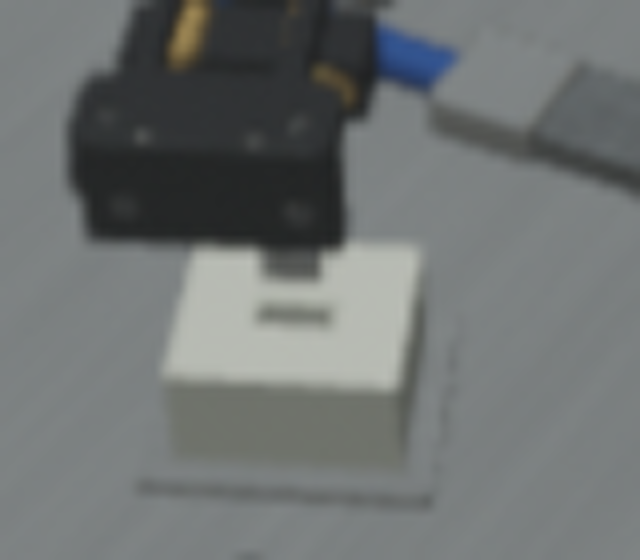

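The blade (291,268) is lined up over the slot (294,315). Lowering it.

Call:
carry_out:
  moves:
    - [0.3,0,-0.04,0,0,0]
    - [0.2,0,0,0,0,0]
    - [0.1,0,0,0,0,0]
    - [0.1,0,0,0,0,0]
    - [0,0,0,0,0,0]

```text
clock: 26.15
eef_pos: [0.5335, -0.1338, 0.063]
tcp_rot: [0.374, 0.601, -0.374, 0.6]
ft_force: [0.4, 0.3, -0.1]
gripper_width: 0.0116
```

Call:
carry_out:
  moves:
    - [0.15,0,0,0,0,0]
    - [0.15,0,0,0,0,0]
    - [0.15,0,0,0,0,0]
    - [0.05,0,0,0,0,0]
    - [0,0,0,0,0,0]

```text
clock: 26.65
eef_pos: [0.5336, -0.1338, 0.0506]
tcp_rot: [0.374, 0.6, -0.374, 0.6]
ft_force: [0.0, 0.3, -0.4]
gripper_width: 0.0116
```

```bash
python3 -c "
from go import *
plan((.5341,-.134,.049),.457)"
```

```text
t 26.65 tcp [ 0.5336 -0.1338  0.0506] axes y [ 0.897  0.441 -0.   ] z [ 0.441 -0.897 -0.001] keyyaw 0.457
shift units [0.064 0.016 0.017] turn units [-0.    -0.005  0.004] F [ 0.01  0.27 -0.43] T [ 0.027 -0.016  0.014] w 11.55 j6 0.65
```

Call:
carry_out:
  moves:
    - [0.04,0,0,0,0,0]
    - [0.03,0,0,0,0,0]
    - [0,0,0,0,0,0]

```text
clock: 26.95
eef_pos: [0.5338, -0.1339, 0.0492]
tcp_rot: [0.374, 0.6, -0.374, 0.6]
ft_force: [0.5, 0.0, -0.9]
gripper_width: 0.0117
```

```bash
python3 -c "
from go import *
plan((.5341,-.134,.049),.457)"
```

```text
t 26.95 tcp [ 0.5338 -0.1339  0.0492] axes y [0.897 0.441 0.   ] z [ 0.441 -0.897 -0.   ] keyyaw 0.457
shift units [0.009 0.009 0.008] turn units [ 0. -0. -0.] F [ 0.46  0.02 -0.86] T [-0.018  0.057 -0.034] w 11.69 j6 0.65
```

Call:
carry_out:
  moves:
    - [0.02,0,0,0,0,0]
    - [0,0,0,0,0,0]

```text
clock: 27.15
eef_pos: [0.5339, -0.1339, 0.0491]
tcp_rot: [0.374, 0.6, -0.374, 0.6]
ft_force: [-2.7, 1.6, 4.5]
gripper_width: 0.0119
```

Call:
carry_out:
  moves:
    - [0,0,0,0,0,0]
    - [0,0,0,0,0,0]
    - [0,0,0,0,0,0]
    - [0,0,0,0,0,0]
  grip: 40

```text
clock: 27.55
eef_pos: [0.5338, -0.1339, 0.0486]
tcp_rot: [0.374, 0.6, -0.374, 0.6]
ft_force: [-0.3, -0.2, 0.2]
gripper_width: 0.0395
```

Call:
carry_out:
  moves:
    - [-0.2,0,0,0,0,0]
    - [-0.4,0,0,0,0,0]
    - [-0.8,0,0,0,0,0]
    - [-0.8,0,0,0,0,0]
    - [-0.8,0,0,0,0,0]
    - [-0.8,0,0,0,0,0]
    - [-0.8,0,0,0,0,0]
    - [0,0,0,0,0,0]

```text
clock: 28.35
eef_pos: [0.5359, -0.1349, 0.1677]
tcp_rot: [0.374, 0.598, -0.373, 0.603]
ft_force: [0.3, 0.1, -0.1]
gripper_width: 0.0402
```

Call:
carry_out:
  moves:
    - [-0.5,-1,0,0,0,0]
    - [0,-1,0,0,0,0]
    - [0,-1,0,0,0,0]
    - [0,-1,0,0,0,0]
    - [0,-1,0,0,0,0]
    - [0,-1,0,0,0,0]
    - [0,0,0,0,0,0]
    - [0,0,0,0,0,0]

```text
clock: 29.15
eef_pos: [0.3991, -0.2001, 0.176]
tcp_rot: [0.374, 0.6, -0.374, 0.6]
ft_force: [-1.1, -0.2, -0.2]
gripper_width: 0.0402
```

```bash
python3 -c "
from h import *
b=camera('scene');a=camera('top')
save('f1',np.hstack([cv2.resize(b[205:275,250:330],(400,350),interpolation=2),cv2.resize(a[165:235,345:425],(400,350),interpolation=2)]))
save('f2',b)
print(arm.get_obs()['ft_force'],arm.get_obs()['clock'])"
```

```text
[-0.95206679  0.17010741 -0.3389061 ] 29.25
```

View pics/f1.png

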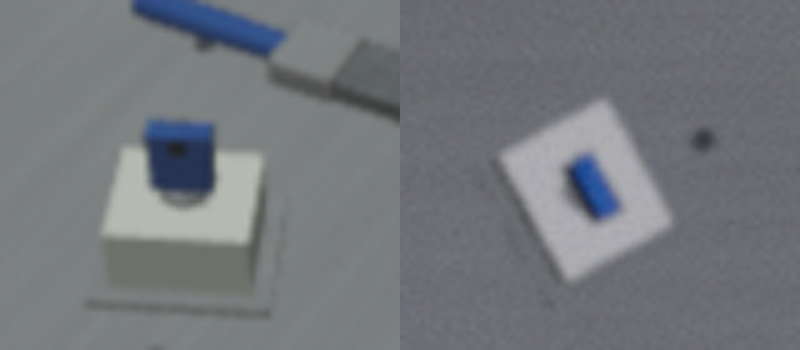

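View pics/f2.png

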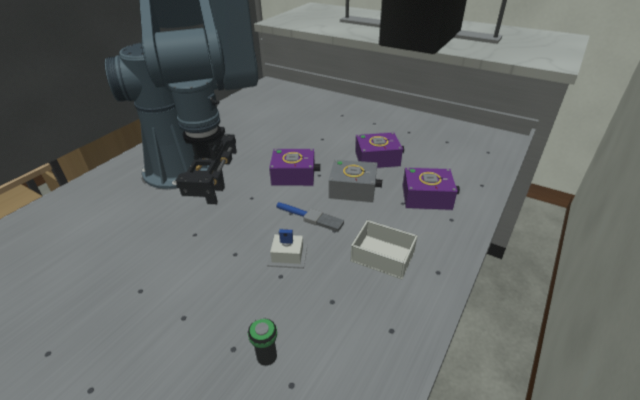

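The key stands upright and seated in its holder at scene (287,237), looking the same as at the start. The fingers are clear, and the brush, tub and nozzle are where they were.

```bash
python3 -c "
from plant import arm
print(arm.job_done())"
```

```text
the job is handed in; nothing more can be done
None
```

I reset the interlock and handed the job in at about 29 s of the 72 s allowed. It reported no verdict.

- **Insertion:** the key went into the grey box's keyhole with light contact and seated at the expected height, pressing with about 9 N at most.
- **Turning:** I turned it clockwise until the torque rose to about 0.26 N m, with the pointer beside the red mark. I then turned it back until it rose to about -0.23 N m at the home stop.
- **Withdrawal:** I centred the key in its play and pulled it out without noticeable resistance. The picture showed the pointer back at the white mark, where it started.
- **Return:** the key met the holder at the same height as when I picked it up, and I released it and moved the arm clear.

The last pictures show the key upright and seated in its holder. The tub, brush and nozzle look unmoved, and the wrist force is near zero.

No check failed. Three things limit how sure these checks are:

- **Position readings:** they varied by up to about 2 mm, mostly just after moves.
- **Box angle:** the camera fits spread over about 0.02 rad, and the two stops put the slot about 0.017 rad from the angle I used.
- **Rotor angle:** I judged it from torque and pictures only, because it can't be read directly.

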